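# Load a tube into the sawing jig

## Task

Load the brass tube into the sawing jig, ready for cutting, without ever picking it up: with your fingertips roll it along the bench by its side, up the jig's ramp and into the V, and push it lengthwise along the V until its end is up against the stop. Then flip the jig's hold-down over so that its pad rests on the tube. Leave the two pots and the cut ring where they stand.

Things in the scene. Friction and masses are not known exactly. Their poses are not given: they have to be found in the camera images.
- tube: the loose brass tube, 150 mm long, 30 mm outer diameter, 22 mm bore, about 0.4 kg, smooth (it slides easily on fingers, bench and jig). Origin at its middle on its axis, so 15 mm above the bench at the start. Its own y axis runs along the tube; its x and z axes turn as it rolls.
- jig: the aluminium sawing jig (V-block with ramp, fence and stop), screwed to the bench. Origin on the bench straight below the bottom line of the V; x points from ramp to fence (the way the tube rolls in), y along the V towards the stop, z up. It runs from y = -75 mm (open end) to 81 mm; behind the fence two fixing lugs with screw heads (11 mm high) reach out to x = 60 mm.
- v_seat (a point): where the middle of the tube belongs: over the V's bottom line (the V is 90 degrees, bottom 3 mm high at jig x = 0), 24.2 mm above the bench, at jig y = 0. A seated tube has its axis at this height, and with its end on the stop its middle is here.
- ramp_lip (a point): top of the ramp's lip, at jig x = -14 mm, y = 0, 15 mm high (flat from x = -15 to -12 mm, then down into the V). The ramp rises evenly to it from bench level at x = -60 mm. The tube's axis is 30 mm high when it crosses the lip; past it the tube drops into the V by itself.
- fence_top (a point): top of the upright fence behind the V at jig y = 0: its face is at x = 18 mm, this point at x = 27 mm, 39 mm high; back at x = 36 mm.
- stop_face (a point): centre of the flat face of the jig's stop button (20 mm diameter), at jig x = 0, y = 75 mm, 24 mm above the bench; the tube's end that points along jig +y comes up against it. The stop plate behind it is 40 mm high, x = -14 to 36 mm, y = 81 to 90 mm.
- holddown (a joint): angle of the hold-down, a steel arm 22 mm wide, 7 mm thick, hinged on top of the fence (hinge line along jig y at x = 27, z = 46 mm; arm at y = 18 mm), rubber pad 27 mm and black knob 60 to 84 mm from the hinge. 0: level over the V towards the ramp, pad on a seated tube. 1.57: upright. Starts tipped back at 1.7 to 1.95 (stop). Pushed over to under about 1.1 it falls by its own weight.
- holddown_knob (a point): centre of the black knob (19 mm diameter) of the hold-down, 73 mm from its hinge.
- flux_pot: bystander: round pot with a black screw lid, 50 mm diameter, 46 mm high, origin under its centre.
- wax_pot: bystander: round pot with a tan screw lid, 58 mm diameter, 40 mm high, origin under its centre.
- cut_ring: bystander: short piece already sawn off a tube, standing on end, 30 mm diameter, 25 mm high, origin under its centre.
- third_hand_1: fixed stand with spring tweezers on the soldering board to the right of the jig, not part of the job: the tallest thing there, its tip about 230 mm above the bench; beside it stands a turntable about 100 mm high. Pass over or around them. Origin under its foot.

How it is judged:
On the way:
1. the tube lies in the V with its end up against the stop, the hold-down still open (height (world z) of tube between 0.022 and 0.0265 m and x of tube in the frame of jig between -0.004 and 0.004 m and y of tube in the frame of jig above -0.004 m and angle between the y axis of tube and the y axis of jig, either way round below 0.04 rad and value of joint holddown above 1 rad), for 0.2 s.
At the end, for the whole second after the job is handed in: the tube lies still in the V (axis within 4 mm of the V's middle, parallel to it within 2 degrees, seated height), its end within 4 mm of the stop, and the hold-down lies level with its pad resting on the tube (height (world z) of tube between 0.022 and 0.0265 m and x of tube in the frame of jig between -0.004 and 0.004 m and y of tube in the frame of jig above -0.004 m and angle between the y axis of tube and the y axis of jig, either way round below 0.04 rad and value of joint holddown between -0.06 and 0.06 rad and contact force between holddown and tube above 0.2 N and linear speed of tube below 0.01 m/s); the robot touches nothing.
It fails at once if the tube is lifted off the bench or jig (height (world z) of tube above 0.042 m or (x of tube in the frame of jig below -0.072 m and height (world z) of tube above 0.022 m) or (x of tube in the frame of jig below -0.042 m and height (world z) of tube above 0.03 m) or angle between tube's own y axis and vertical below 1.37 rad or angle between tube's own y axis and vertical above 1.77 rad).
It fails at once if a pot or the cut ring is moved or knocked over (distance of any of flux_pot, wax_pot, cut_ring from where it was at the start of the episode above 0.015 m or angle between any of flux_pot, wax_pot, cut_ring's own z axis and vertical above 0.3 rad).
It also fails if it takes over 67 s, if anything falls off the work surface, if the arm or the gripper's body presses on something with over 40 N, if the wrist force passes 120 N, or if a joint passes its speed limit or range.

## Robot

A 6-joint arm with a two-finger parallel gripper is mounted at the origin on a cart in front of the work surface, level with it; the furniture and walls round the work are solid. World frame = base frame: x ahead of the robot, y to its left, z up, the work surface at z = 0. Lengths are in m, angles in rad, forces in N, time in s.
With the tool pointing down it reaches from about 0.325 to 0.85 m from the base axis. Payload 15.5 kg.
Tool frame: the origin (TCP) lies midway between the tips of the shut fingers; the grasp point (between the pads) lies 19 mm behind it (r.pinch_z is the distance from the TCP to the grasp point, in m); z points along the fingers, y is the line along which they close (so a half turn about z gives the same grasp; the last joint's range is limited). The gripper opens to 91 mm and grips with 3 to 60 N. Pads are 32 mm wide; open, the fingers measure 118 mm over their backs; the gripper's body (76 mm by 178 mm) begins 60 mm behind the grasp point.
Start: joints at [1.137, 0.494, 1.345, -0, 1.302, -0.096], TCP at [0.207, 0.59, 0.214] pointing down, gripper open.
Joint ranges: [-2.91, 2.91], [-0.82, 2.16], [0.22, 2.67], [-1.22, 4.37], [0.12, 2.79], [-3.08, 3.08]. Speed limits (rad/s): [1.89, 1.89, 2.57, 3.01, 3.01, 3.01].

## Interface

Orientations are given as [roll, pitch, yaw] about the fixed x, y, z axes, in that order (R = Rz(yaw) Ry(pitch) Rx(roll)).
In Python, from station import r, cams, boxes_of, landmark_of gives the robot as it stands. The module is installed in compiled form; this text tells all that it offers.
- The arm moves only by the shell command python3 -m handwheel 'ROWS' [OPENING] [FORCE]. ROWS is JSON, a list of rows, each a list of 4 numbers: the shift along the tool's x, y, z each as a share of 0.05 m, from -1 to 1, then the turn about the tool's z as a share of 180 degrees, from -1 to 1. A call has 1 to 20 rows; each row shifts and turns the commanded pose from where the row before left it, along the tool's axes as they then stand; what a row does not reach is not made up. A row lasts 1/10 s, in which the tool goes at most 50 mm and 8.59 degrees, less where a joint would pass 70% of its speed; a pose out of reach is approached as far as the arm can. A call with a number of a shift or a turn outside -1 to 1 is refused whole. A call with a gripper value outside its range is refused whole. OPENING is the opening in per cent of the stroke, from 0 (shut) to 100 (fully open), set as the call begins (- or left out, the last holds). The fingers move at their own pace and stop on an object; FORCE is the grip in N (left out, the last holds). Time passes only in rows, so rows that do not move let the fingers close. It gives the time, the measured TCP pose, the force, the opening and the grip force at its end, in the units of the state.
- r.observe(): the state, without advancing time (a new reading comes with each control period).
- cams.snapshot(name): name is "side" or "top"; returns the picture (420x560x3 uint8, red, green, blue); there is no depth.
- cams.camera_params(name): a dict with "fx", "fy", "cx", "cy" (pixels), "T" (4x4, takes a point from camera to world coordinates). Camera axes: x right, y down, z forward; pixel columns grow to the right and rows downward; lengths in m; the calibration is good to about 2 mm. A picture is of the moment at which its call begins. camera_params takes no time and is no camera call.
- r.sign_off(): hands the job in; it is judged then, once.
Trained networks look in the newest picture that a camera, given by its name, has taken for a name from the list of things; names that differ only in an ending like _2 or _b are one class to them, and where a whole thing is asked for, a point or a joint stands for the part that bears it (a point fixed in the world has none). Each returns a list of dicts, best first, with "confidence" (0 to 1); they miss things now and then, are a little off and sometimes report something else, mostly with a low value. They report only what shows in the picture. A call takes as long as a camera call.
- boxes_of(camera, target): "rect" ([centre column, centre row, width, height] in pixels, round what is visible of it).
- landmark_of(camera, target): "point" ([column, row] in pixels: a listed point, or the origin of a listed thing).
The state is a dict: "time_s": time; "joint_pos": joint angles; "dq": joint speeds; "joint_efforts": joint torques, N m; "tool_pos": TCP position; "tcp_rot": TCP orientation; "wrist_force": force on the tool from outside, world axes, zero at the start; "torque": the same for the moment, N m; "opening": finger opening in m; "finger_force": force on a finger pad.
Only numpy, scipy, OpenCV 4.12 (cv2) and the standard library are available. Lean on these libraries where they do the work, as an engineer would, in place of code of your own. Each camera call takes 0.05 s, during which the arm holds its last target. There are 200 camera calls.

## Working session

There is one attempt and no reset: what is moved stays moved. The work goes in short steps, Python scripts to look and compute and a shell command to move; the robot and the scene stay as the last step left them, time stands still between calls to the robot, and variables do not carry over. Pictures are saved under pics/ and viewed, at most 10 in all, crops included, and the job is handed in when it is done.

```bash
mkdir -p pics
cat > h.py <<'E'
from station import r, cams, boxes_of, landmark_of
import numpy as np, cv2
P={n:cams.camera_params(n) for n in("side","top")}
def ray(n,px):
    p=P[n];T=np.array(p["T"]);d=np.array([(px[0]-p["cx"])/p["fx"],(px[1]-p["cy"])/p["fy"],1.])
    return T[:3,3],T[:3,:3]@d
def onz(n,px,z):
    o,d=ray(n,px);return o+d*(z-o[2])/d[2]
def proj(n,X):
    p=P[n];T=np.array(p["T"]);c=T[:3,:3].T@(np.array(X)-T[:3,3]);return [p["fx"]*c[0]/c[2]+p["cx"],p["fy"]*c[1]/c[2]+p["cy"]]
def tri(a,b):
    o1,d1=ray("side",a);o2,d2=ray("top",b);s=np.linalg.lstsq(np.c_[d1,-d2],o2-o1,rcond=None)[0]
    return (o1+s[0]*d1+o2+s[1]*d2)/2
def snap(n,f=None):
    im=cams.snapshot(n)
    if f: cv2.imwrite("pics/"+f,im[:,:,::-1])
    return im
E
python3 - <<'E'
from h import *
np.set_printoptions(precision=3,suppress=True)
a=snap("top","t0.png");b=snap("side","s0.png")
for n in P: print(n,np.array(P[n]["T"])[:3,3],np.array(P[n]["T"])[:3,2],P[n]["fx"])
Z=dict(tube=.015,jig=0,v_seat=.0242,ramp_lip=.015,fence_top=.039,stop_face=.024,holddown_knob=None,flux_pot=0,wax_pot=0,cut_ring=0,third_hand_1=0)
for k,z in Z.items():
    L={n:landmark_of(n,k)[:2] for n in P}
    for n in P:
        for l in L[n]: print(k,n,np.round(l["point"]),round(l["confidence"],2),onz(n,l["point"],z) if z is not None else "")
    if L["top"] and L["side"]: print("  tri",tri(L["side"][0]["point"],L["top"][0]["point"]))
s=r.observe();print({k:s[k] for k in("time_s","tool_pos","tcp_rot","opening")})
E
```

```text
side [0.123 1.104 0.553] [ 0.352 -0.836 -0.42 ] 512.2322679039961
top [0.329 0.143 1.065] [ 0.185  0.022 -0.983] 494.2538731824876
tube side [293. 268.] 0.8 [0.428 0.27  0.015]
tube top [235. 262.] 0.9 [0.427 0.261 0.015]
  tri [0.429 0.262 0.01 ]
jig side [229. 267.] 0.89 [0.558 0.298 0.   ]
jig top [226. 205.] 0.67 [0.555 0.284 0.   ]
jig top [227. 190.] 0.38 [0.59  0.285 0.   ]
  tri [ 0.56   0.287 -0.008]
v_seat side [229. 257.] 0.83 [0.558 0.296 0.024]
v_seat side [165. 278.] 0.67 [0.635 0.415 0.024]
v_seat top [224. 201.] 0.73 [0.558 0.286 0.024]
v_seat top [269. 158.] 0.73 [0.656 0.191 0.024]
  tri [0.561 0.288 0.019]
ramp_lip side [240. 261.] 0.91 [0.537 0.288 0.015]
ramp_lip top [226. 206.] 0.8 [0.549 0.283 0.015]
ramp_lip top [226. 199.] 0.4 [0.565 0.284 0.015]
  tri [0.545 0.282 0.011]
fence_top side [222. 246.] 0.73 [0.58  0.286 0.039]
fence_top top [224. 188.] 0.9 [0.585 0.287 0.039]
fence_top top [226. 205.] 0.64 [0.547 0.28  0.039]
  tri [0.582 0.286 0.039]
stop_face side [216. 273.] 0.69 [0.554 0.363 0.024]
stop_face top [190. 202.] 0.57 [0.556 0.361 0.024]
  tri [0.556 0.361 0.022]
holddown_knob side [206. 212.] 0.63 
holddown_knob top [213. 172.] 0.62 
holddown_knob top [188. 160.] 0.45 
  tri [0.601 0.299 0.118]
flux_pot side [212. 238.] 0.57 [0.653 0.198 0.   ]
flux_pot top [270. 160.] 0.77 [0.661 0.191 0.   ]
  tri [ 0.66   0.19  -0.004]
wax_pot side [163. 276.] 0.96 [0.666 0.38  0.   ]
wax_pot top [186. 159.] 0.59 [0.661 0.379 0.   ]
  tri [ 0.663  0.38  -0.   ]
cut_ring side [248. 305.] 0.68 [0.467 0.401 0.   ]
cut_ring top [174. 241.] 0.49 [0.473 0.397 0.   ]
  tri [ 0.472  0.397 -0.004]
third_hand_1 top [226. 206.] 0.18 [0.553 0.285 0.   ]
{'time_s': 1.2, 'tool_pos': array([0.207, 0.59 , 0.214]), 'tcp_rot': array([ 3.142, -0.   ,  2.804]), 'opening': 0.09100730006284195}
```

View pics/t0.png

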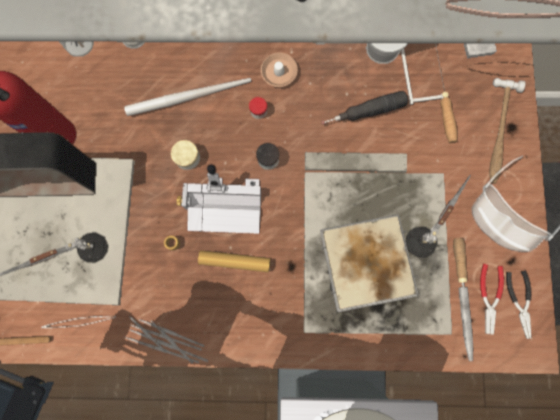

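View pics/s0.png

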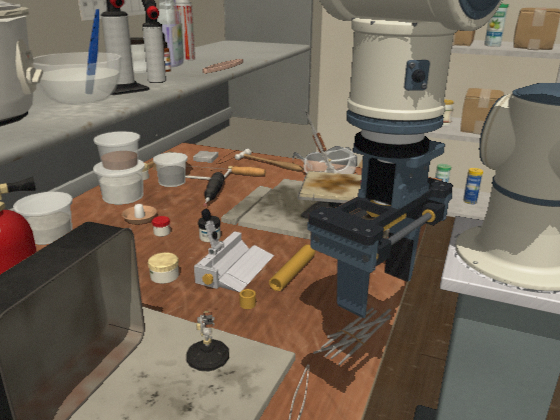

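Run:
```python
from h import *
from scipy.optimize import least_squares
im=snap("top");snap("side")
M=dict(jig=(0,0,0),v_seat=(0,0,.0242),ramp_lip=(-.014,0,.015),fence_top=(.027,0,.039),stop_face=(0,.075,.024))
O=[]
for n in P:
    for k,m in M.items():
        L=landmark_of(n,k)
        if L:O.append((n,m,L[0]["point"]))
def W(q,m): c,s=np.cos(q[2]),np.sin(q[2]);return [q[0]+c*m[0]-s*m[1],q[1]+s*m[0]+c*m[1],m[2]]
f=lambda q:np.concatenate([np.subtract(proj(n,W(q,m)),p) for n,m,p in O])
S=least_squares(f,[.558,.287,0],loss="soft_l1");q=S.x;print("jig",q,np.round(f(q)).astype(int))
hsv=cv2.cvtColor(im,cv2.COLOR_RGB2HSV)
# tube
m=cv2.inRange(hsv,(15,130,110),(32,255,255));m[:, :180]=0;m[:,290:]=0;m[:235]=0;m[285:]=0
c=max(cv2.findContours(m,0,1)[0],key=cv2.contourArea);R=cv2.minAreaRect(c);print("tube rect",R)
pts=np.argwhere(m)[:,::-1].astype(float);b=cv2.boxPoints(R)
w=np.array([onz("top",p,.015)[:2] for p in b]);print(w)
# ramp white: vertical line fit of lower edge
g=cv2.inRange(hsv,(0,0,190),(180,50,255));g[:,:170]=0;g[:,275:]=0;g[:195]=0;g[245:]=0
c=max(cv2.findContours(g,0,1)[0],key=cv2.contourArea);R=cv2.minAreaRect(c);print("ramp",R);
for p in cv2.boxPoints(R):print(p,onz("top",p,.005)[:2])
k=5;x0,y0=165,140;v=cv2.resize(im[y0:y0+115,x0:x0+130],None,fx=k,fy=k,interpolation=2)
def D(X,Y,col):
    a=[tuple(int(round(k*(t-o+.5))) for t,o in zip(proj("top",Z),(x0,y0))) for Z in(X,Y)];cv2.line(v,a[0],a[1],col,1)
for A,B in[((-.06,-.075,0),(-.06,.075,0)),((-.06,-.075,0),(-.014,-.075,.015)),((-.014,-.075,.015),(-.014,.075,.015)),((.027,-.075,.039),(.027,.075,.039)),((-.014,.09,.04),(.036,.09,.04)),((0,-.075,.003),(0,.075,.003))]:D(W(q,A),W(q,B),(255,0,0))
cv2.imwrite("pics/c1.png",v[:,:,::-1])
```

```text
jig [ 0.55921375  0.28573619 -0.02575092] [ 0 -2  2 -5 -1  0 -3  0  0 -3  0  1  1  3 -3  0  1  0 -2  1]
tube rect ((233.51022338867188, 260.9129638671875), (71.6821060180664, 13.37832260131836), 6.709837436676025)
[[0.42418585 0.34076771]
 [0.45268447 0.3387239 ]
 [0.43674412 0.18576522]
 [0.40849306 0.18854705]]
ramp ((222.91505432128906, 219.5381317138672), (71.4796371459961, 24.395496368408203), 2.38594388961792)
[186.69843 230.23744] [0.49698345 0.36881832]
[187.71402 205.86308] [0.55129801 0.36930116]
[259.13168 208.83882] [0.54639561 0.21181438]
[258.1161  233.21318] [0.49234307 0.21278337]
```

View pics/c1.png

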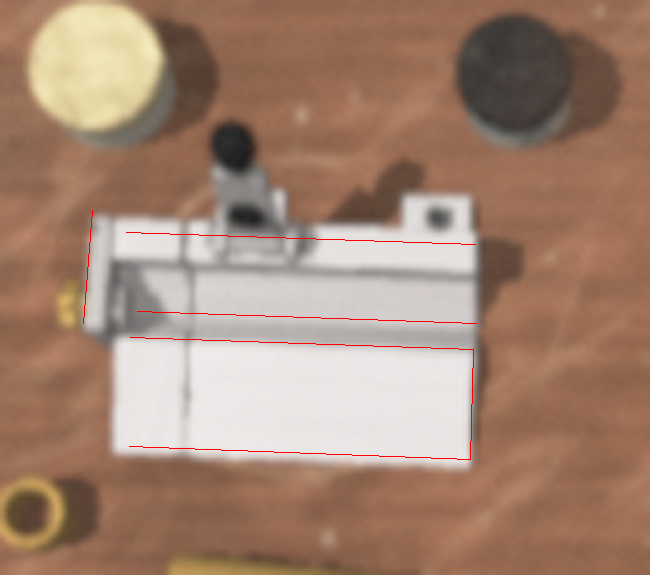

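The overlay shows the fitted jig about 2.5 mm too far in +x: the ramp foot is at crop row ~455-465 and the drawn line at ~447-459. The corrected jig is (0.557, 0.286), yaw -0.028. The tube is at about (0.430, 0.263), yaw -0.10. The hold-down is tipped back, with its knob at crop (233,147).

```bash
cat >> h.py <<'E'
J=np.array([.5567,.286,-.028])
def toj(X):
    c,s=np.cos(J[2]),np.sin(J[2]);d=np.array(X[:2])-J[:2];return np.array([c*d[0]+s*d[1],-s*d[0]+c*d[1]])
def st():
    s=r.observe();print("t",s["time_s"],"jig xy mm",np.round(toj(s["tool_pos"])*1e3,1),"z",round(s["tool_pos"][2]*1e3,1),"yaw",round(s["tcp_rot"][2]-J[2],3),"F",np.round(s["wrist_force"],1))
E
python3 -m handwheel '[[0,0,0,-0.0328],[0,0,0,-0.0328],[0,0,0,-0.0328],[-0.26,-0.46,0.1,0],[-0.26,-0.46,0.1,0],[-0.26,-0.46,0.1,0],[-0.26,-0.46,0.1,0],[-0.26,-0.46,0.1,0],[-0.26,-0.46,0.1,0],[-0.26,-0.46,0.1,0],[-0.26,-0.46,0.1,0],[-0.26,-0.46,0.1,0],[-0.26,-0.46,0.1,0],[-0.26,-0.46,0.1,0],[-0.26,-0.46,0.1,0],[-0.26,-0.46,0.1,0],[-0.26,-0.46,0.1,0],[0,0,0,0]]'; python3 -c "from h import *;st()"
```

```text
time_s: 3.6
tool_pos: [0.3807, 0.2605, 0.1435]
tcp_rot: [-3.141, -0.0, 3.111]
wrist_force: [-0.5, 0.1, 0.2]
opening: 0.091
finger_force: 0.0
t 3.6 jig xy mm [-175.2  -30.4] z 143.5 yaw 3.139 F [-0.5  0.1  0.2]
```

```bash
python3 -m handwheel '[[0,0,0.448,0],[0,0,0.448,0],[0,0,0.448,0],[0,0,0.448,0],[0,0,0.448,0],[0,0,0.44,0],[0,0,0,0]]'; python3 -m handwheel '[[-0.1,0.02,0,0],[-0.1,0.02,0,0],[-0.1,0.02,0,0],[-0.08,0.02,0,0],[-0.08,0,0,0],[-0.08,0,0,0],[-0.08,0,0,0],[-0.08,0,0,0],[-0.08,0,0,0],[-0.1,0,0,0],[-0.1,0,0,0],[-0.1,0,0,0],[-0.1,0,0,0],[-0.1,0,0,0],[-0.1,0,0,0],[-0.08,0,0,0],[-0.06,0,0,0],[-0.04,0,0,0]]'
python3 - <<'E'
from h import *
st();im=snap("top","t2.png");s=snap("side")
for n in P:
    for l in landmark_of(n,"tube")[:2]: print(n,l["confidence"],toj(onz(n,l["point"],.015)))
c=np.hstack([cv2.resize(a[y:y+100,x:x+100],(400,400),interpolation=2) for a,x,y in((im,175,170),(s,200,210))])
cv2.imwrite("pics/c2.png",c[:,:,::-1])
E
```

```text
time_s: 4.3
tool_pos: [0.3787, 0.2625, 0.0082]
tcp_rot: [-3.14, -0.003, 3.113]
wrist_force: [-0.9, 0.5, -0.5]
opening: 0.0915
finger_force: 0.0
time_s: 6.1
tool_pos: [0.458, 0.2642, 0.0099]
tcp_rot: [-3.141, -0.0, 3.113]
wrist_force: [-0.7, -0.5, 0.5]
opening: 0.0913
finger_force: 1.0
t 6.1 jig xy mm [-98.1 -24.5] z 9.9 yaw 3.141 F [-0.7 -0.5  0.5]
side 0.58 [-0.06494696 -0.01884274]
top 0.17 [0.08925877 0.09269723]
```

View pics/c2.png

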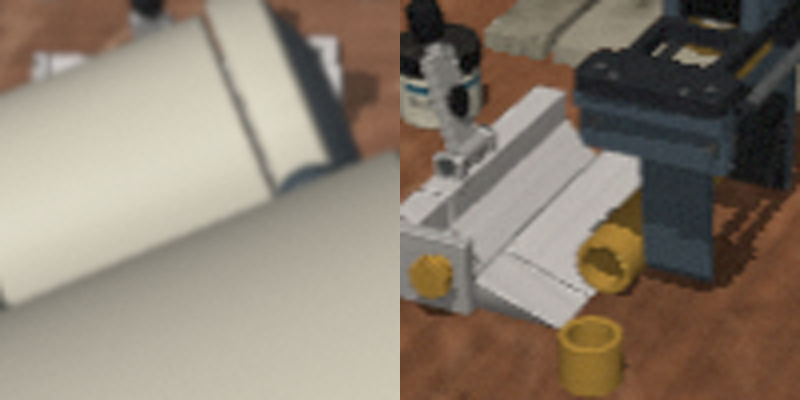

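Side crop: the tube lies parallel at the ramp foot (its end at crop (608,268)), with the finger right behind it. The arm hides the top view. Next I roll it up the ramp.

```bash
python3 -m handwheel '[[-0.08,0,-0.012,0],[-0.08,0,-0.012,0],[-0.08,0,-0.012,0],[-0.08,0,-0.012,0],[-0.08,0,-0.012,0],[-0.08,0,-0.012,0],[-0.08,0,-0.012,0],[-0.08,0,-0.012,0],[-0.08,0,-0.012,0],[-0.08,0,-0.012,0],[-0.08,0,-0.012,0],[-0.08,0,-0.012,0],[-0.08,0,-0.012,0],[-0.08,0,-0.012,0],[-0.06,0,0,0],[-0.04,0,0,0],[0,0,0,0]]'
python3 - <<'E'
from h import *
st();s=snap("side")
for l in landmark_of("side","tube")[:2]: print(l["confidence"],toj(onz("side",l["point"],.024)))
cv2.imwrite("pics/c3.png",cv2.resize(s[210:310,200:300],(500,500),interpolation=2)[:,:,::-1])
E
```

```text
time_s: 8.0
tool_pos: [0.5192, 0.2626, 0.0183]
tcp_rot: [3.142, 0.0, 3.113]
wrist_force: [0.4, -0.5, 0.2]
opening: 0.0911
finger_force: 0.0
t 8.0 jig xy mm [-36.8 -24.4] z 18.3 yaw 3.141 F [ 0.4 -0.5  0.2]
0.87 [ 0.00475577 -0.02721353]
0.46 [-0.10461909  0.13659689]
```

View pics/c3.png

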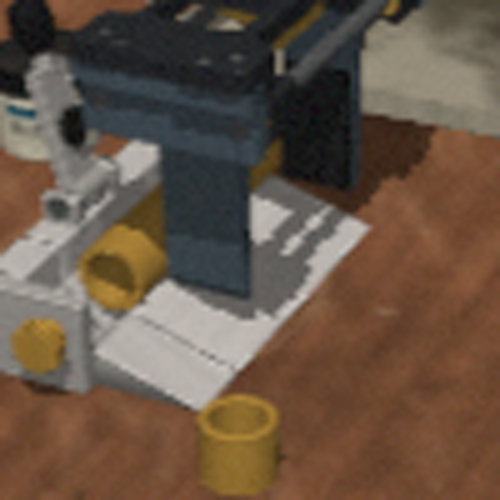

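The tube now lies in the V (side-crop end at (120,268)), about 27 mm short of the stop. I back off, close the gripper and go round to the open end.

```bash
python3 -m handwheel '[[0.2,0,0,0],[0.2,0,0,0],[0,0,-0.4,0],[0,0,-0.4,0],[0,0,-0.4,0],[0,-0.4,0,0],[0,-0.4,0,0],[0,-0.4,0,0],[-0.3,-0.4,0,0],[-0.3,-0.4,0,0],[-0.3,-0.3,0,0],[-0.3,0,0,0],[0,0,0,0]]'; python3 -m handwheel '[[0,0,0,0.04545],[0,0,0,0.04545],[0,0,0,0.04545],[0,0,0,0.04545],[0,0,0,0.04545],[0,0,0,0.04545],[0,0,0,0.04545],[0,0,0,0.04545],[0,0,0,0.04545],[0,0,0,0.04545],[0,0,0,0.04545],[0,0,0,0]]' 0
python3 - <<'E'
from h import *
st();print(r.observe()["opening"])
snap("top");snap("side")
for n in P:
  for l in landmark_of(n,"tube")[:1]+boxes_of(n,"tube")[:1]: 
    print(n,l)
    if "point" in l: print(toj(onz(n,l["point"],.024)))
    else:
        x,y,w,h=l["rect"]
        if n=="top": print("ends",toj(onz(n,(x-w/2,y),.024)),toj(onz(n,(x+w/2,y),.024)))
E
```

```text
time_s: 9.4
tool_pos: [0.5563, 0.1462, 0.0783]
tcp_rot: [3.141, 0.001, 3.112]
wrist_force: [0.2, 0.6, -0.8]
opening: 0.0911
finger_force: 0.0
time_s: 10.6
tool_pos: [0.5541, 0.147, 0.0782]
tcp_rot: [-3.141, 0.0, 1.54]
wrist_force: [-0.5, 1.1, 0.3]
opening: 0.0007
finger_force: 0.0
t 10.6 jig xy mm [   1.3 -139. ] z 78.2 yaw 1.568 F [-0.5  1.1  0.3]
0.0006502850921886752
side {'point': [236.4, 250.6], 'confidence': 0.84}
[ 0.00030256 -0.01978552]
side {'rect': [236.6, 248.9, 50.2, 43.5], 'confidence': 0.78}
top {'point': [241.3, 203.2], 'confidence': 0.92}
[-0.00118459 -0.03663858]
top {'rect': [220.1, 203.7, 32.5, 12.8], 'confidence': 0.92}
ends [-0.00545829  0.04433823] [-0.00270565 -0.0260047 ]
```

```bash
python3 -m handwheel '[[0,0,0.32,0],[0,0,0.32,0],[0,0,0.32,0],[0,0,0.32,0],[0,0,0,0]]'; python3 -m handwheel '[[0.08,0,0,0],[0.08,0,0,0],[0.08,0,0,0],[0.08,0,0,0],[0.08,0,0,0],[0.08,0,0,0],[0.08,0,0,0],[0.08,0,0,0],[0.08,0,0,0],[0.08,0,0,0],[0,0,0,0]]'
python3 - <<'E'
from h import *
st()
snap("side")
for l in landmark_of("side","tube")[:1]: print(l,toj(onz("side",l["point"],.0242)))
E
```

```text
time_s: 11.4
tool_pos: [0.5543, 0.1463, 0.0127]
tcp_rot: [-3.139, 0.001, 1.544]
wrist_force: [0.5, 0.2, 0.8]
opening: 0.0003
finger_force: 0.0
time_s: 12.5
tool_pos: [0.5566, 0.1871, 0.0142]
tcp_rot: [-3.141, -0.0, 1.543]
wrist_force: [-0.7, -0.0, 0.4]
opening: 0.0005
finger_force: 0.0
t 12.5 jig xy mm [  2.7 -98.8] z 14.2 yaw 1.571 F [-0.7 -0.   0.4]
{'point': [230.2, 252.1], 'confidence': 0.78} [ 0.00884778 -0.00838107]
```

Now small steps until the force rises.

```bash
python3 -m handwheel '[[0.04,0,0,0],[0.04,0,0,0],[0.03,0,0,0],[0,0,0,0]]'; python3 -c "from h import *;st()"
```

```text
time_s: 13.0
tool_pos: [0.5568, 0.1922, 0.0143]
tcp_rot: [-3.141, -0.0, 1.542]
wrist_force: [0.5, -0.5, 0.0]
opening: 0.0007
finger_force: 0.1
t 13.0 jig xy mm [  2.7 -93.7] z 14.3 yaw 1.57 F [ 0.5 -0.5  0. ]
```

```bash
python3 -m handwheel '[[0.03,0,0,0],[0.02,0,0,0],[0,0,0,0]]'; python3 -m handwheel '[[0.02,0,0,0],[0.02,0,0,0],[0,0,0,0]]';python3 -m handwheel '[[0.02,0,0,0],[0.02,0,0,0],[0,0,0,0]]'; python3 -c "from h import *;st()"
```

```text
time_s: 13.3
tool_pos: [0.5568, 0.1939, 0.0143]
tcp_rot: [-3.141, 0.001, 1.543]
wrist_force: [-0.3, -8.7, 0.6]
opening: 0.001
finger_force: 4.4
time_s: 13.6
tool_pos: [0.5568, 0.1941, 0.0143]
tcp_rot: [-3.141, 0.003, 1.543]
wrist_force: [0.6, -26.6, 4.3]
opening: 0.0008
finger_force: 13.6
time_s: 13.9
tool_pos: [0.5568, 0.1942, 0.0143]
tcp_rot: [-3.14, 0.006, 1.543]
wrist_force: [1.9, -45.3, 8.0]
opening: 0.0007
finger_force: 22.8
t 13.9 jig xy mm [  2.6 -91.8] z 14.3 yaw 1.571 F [  1.9 -45.3   8. ]
```

Force rises at jig y = -91.8 (expected about -91), so the tube is on the stop. Back off and look.

```bash
python3 -m handwheel '[[-0.1,0,0,0],[-0.2,0,0,0],[-0.4,0,0,0],[-0.4,0,-0.2,0],[-0.2,0,-0.4,0],[0,0,-0.5,0],[0,0,-0.5,0],[0,0,-0.5,0],[0,0,-0.4,0],[0,0,0,0]]'
python3 - <<'E'
from h import *
st();im=snap("top");s=snap("side")
for n in P:
    for l in landmark_of(n,"tube")[:1]:print(n,l["confidence"],toj(onz(n,l["point"],.0242)))
a,b=[landmark_of(n,"holddown_knob")[0] for n in("side","top")];print(a,b);X=tri(a["point"],b["point"]);print(X,toj(X))
c=np.hstack([cv2.resize(q[y:y+100,x:x+100],(400,400),interpolation=2) for q,x,y in((im,175,150),(s,180,190))])
cv2.imwrite("pics/c4.png",c[:,:,::-1])
E
```

```text
time_s: 14.9
tool_pos: [0.5567, 0.1337, 0.142]
tcp_rot: [3.137, -0.001, 1.542]
wrist_force: [-0.1, 0.6, -0.7]
opening: 0.0004
finger_force: 0.0
t 14.9 jig xy mm [   4.3 -152.2] z 142.0 yaw 1.57 F [-0.1  0.6 -0.7]
side 0.83 [-0.0048596   0.00679393]
top 0.75 [ 0.0012735  -0.00442549]
{'point': [203.5, 214.3], 'confidence': 0.55} {'point': [189.2, 198.1], 'confidence': 0.51}
[0.55852033 0.34811001 0.13757426] [8.07660535e-05 6.21366229e-02]
```

View pics/c4.png

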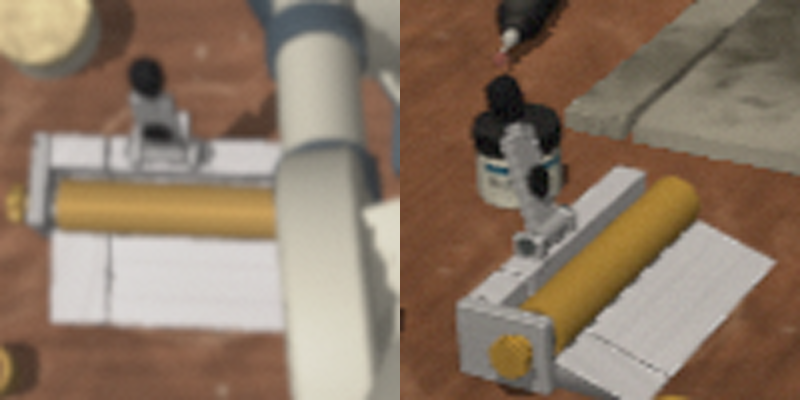

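The tube sits in the V against the stop (top crop, left end at (55,205) by the stop plate). The knob is at top px (212,169) and side px (206,214), which is jig (44, ~16, 118 mm). I go behind it.

```bash
python3 -m handwheel '[[0,0.35,0,0],[0,0.35,0,0],[0,0.35,0,0],[0,0.35,0,0],[0,0.35,0,0],[0.38,0,0,0],[0.38,0,0,0],[0.38,0,0,0],[0.38,0,0,0],[0.38,0,0,0],[0.38,0,0,0],[0.38,0,0,0],[0.38,0,0,0],[0.38,0,0,0],[0,0,0,0]]'; python3 -c "from h import *;st()"
```

```text
time_s: 16.7
tool_pos: [0.6474, 0.3049, 0.1392]
tcp_rot: [3.141, -0.001, 1.544]
wrist_force: [-0.2, -0.6, -1.1]
opening: 0.0005
finger_force: 0.0
t 16.7 jig xy mm [90.1 21.4] z 139.2 yaw 1.572 F [-0.2 -0.6 -1.1]
```

```bash
python3 -m handwheel '[[-0.06,0,0.28,0],[0,0,0.28,0],[0,0,0.28,0],[0,0,0,0],[0,-0.1,0,0],[0,-0.1,0,0],[0,-0.1,0,0],[0,-0.1,0,0],[0,-0.1,0,0],[0,-0.1,0,0],[0,-0.1,0,0],[0,-0.1,0,0],[0,0,0,0]]'; python3 -m handwheel '[[0,-0.1,0,0],[0,-0.1,0,0],[0,-0.1,0,0],[0,-0.1,0,0],[0,-0.1,0,0],[0,-0.1,0,0],[0,-0.1,0,0],[0,-0.1,0,0],[0,-0.1,0,0],[0,0,0,0],[0,0,0,0],[0,0,0,0]]'
python3 - <<'E'
from h import *
st();s=snap("side")
cv2.imwrite("pics/c5.png",cv2.resize(s[190:300,180:290],(550,550),interpolation=2)[:,:,::-1])
E
```

```text
time_s: 18.0
tool_pos: [0.6067, 0.3001, 0.0973]
tcp_rot: [-3.141, 0.0, 1.543]
wrist_force: [0.5, -0.1, -0.9]
opening: 0.0003
finger_force: 0.0
time_s: 19.2
tool_pos: [0.5627, 0.3014, 0.0973]
tcp_rot: [3.141, -0.0, 1.542]
wrist_force: [0.6, -0.7, -0.3]
opening: 0.0005
finger_force: 0.0
t 19.2 jig xy mm [ 5.6 15.6] z 97.3 yaw 1.57 F [ 0.6 -0.7 -0.3]
```

View pics/c5.png

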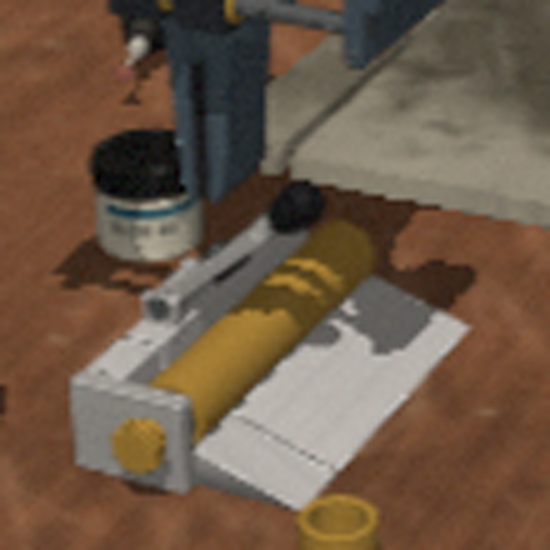

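The hold-down has gone over (knob at crop (297,207)). I lift clear and compare the knob with its projected level position.

```bash
python3 -m handwheel '[[0,0.1,-0.4,0],[0,0.2,-0.4,0],[-0.4,0.3,-0.3,0],[-0.5,0,-0.2,0],[-0.6,0,0,0],[-0.6,0,0,0],[-0.6,0,0,0],[-0.6,0,0,0],[-0.6,0,0,0],[0,0,0,0],[0,0,0,0]]'
python3 - <<'E'
from h import *
st();im=snap("top");s=snap("side")
for n in P:
    for t in("holddown_knob","tube"):
        l=landmark_of(n,t)[0];print(n,t,l["point"],round(l["confidence"],2), toj(onz(n,l["point"],.0242)) if t=="tube" else "")
c,sn=np.cos(J[2]),np.sin(J[2])
for a in(0,.1,.3,.6):
    x,y=.027-.073*np.cos(a),.018;X=[J[0]+c*x-sn*y,J[1]+sn*x+c*y,.046+.073*np.sin(a)];print(a,[np.round(proj(n,X),1) for n in P])
q=np.hstack([cv2.resize(q[y:y+100,x:x+100],(400,400),interpolation=2) for q,x,y in((im,175,150),(s,180,190))])
cv2.imwrite("pics/c6.png",q[:,:,::-1])
E
```

```text
time_s: 20.35
tool_pos: [0.5871, 0.1052, 0.1624]
tcp_rot: [3.141, -0.0, 1.541]
wrist_force: [-0.3, 0.4, -0.1]
opening: 0.0004
finger_force: 0.0
t 20.35 jig xy mm [  35.5 -179.9] z 162.4 yaw 1.569 F [-0.3  0.4 -0.1]
side holddown_knob [248.3, 256.1] 0.92 
side tube [229.6, 255.9] 0.7 [0.00232113 0.00606362]
top holddown_knob [213.0, 225.1] 0.65 
top tube [225.4, 204.4] 0.71 [-0.00521757 -0.00245171]
0 [array([247.7, 254.2]), array([213.2, 220.8])]
0.1 [array([247.5, 251. ]), array([212.6, 220. ])]
0.3 [array([246.1, 244.3]), array([211.7, 217.4])]
0.6 [array([241.6, 234.6]), array([210.5, 211. ])]
```

View pics/c6.png

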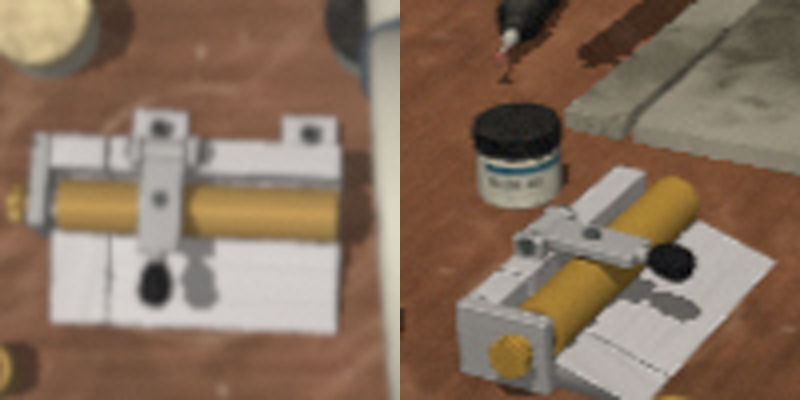

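The hold-down lies level with its pad on the tube (knob at side px (248,256), projected (248,254)). The tube's left end is at the stop, its right end is flush with the jig, and the arm is clear.

```bash
python3 -c "from station import r;print(r.sign_off())"
```

```text
the job is handed in; nothing more can be done
None
```

The job is handed in, but the hand-in returned no verdict: in the last pictures the tube sits in the V against the stop, the hold-down lies level with its pad on the tube, and the arm is clear; I never drove near the pots and ring but did not re-measure them.

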